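# Grease the spindle and hold its snap ring spread at the groove

### The job

Grease the spindle by pumping the red-padded lever at least three full strokes, all the way down and right back up each time. Then take the snap-ring pliers by their orange handles, squeeze them fully so that the ring on their tips is spread, and slide the ring level down over the upright stub to the black groove just above the brass washer, keeping it spread all the way and not forcing it. Finish while holding: keep the pliers squeezed and still, with the ring spread round the stub at the groove, not leaning on the washer; leave the other things on the bench alone.

Things in the scene. Friction and masses are not known exactly. Their poses are not given: they have to be found in the camera images.
- pump_lever (a joint): Sprung hand lever of the grease pump: 0 rad = up at rest (its arm slopes up 0.30 rad from the pivot towards the unit's -x side), 0.60 = fully down on a rubber stop (slopes down 0.30 rad). Grows as the pad is pushed down; the pad is 140 mm from the pivot and travels about 83 mm. Takes 5 N at the top, 12 N at the bottom; springs back by itself in about half a second.
- pump_pad (a point): Centre of the upper face of the red palm pad at the pump lever's outer end; pad 45 mm along x (x points to the pivot), 34 mm along y, 12 mm thick; z is the face's normal. About 179 mm above the bench at rest, 96 mm fully down. It moves in an arc about the pivot at x = +140, z = -8 mm in this frame, hinge along y.
- spindle_unit: Spindle unit fixed to the bench: grey base plate 200 (x) by 320 (y) by 12 mm; origin under its centre, z up. A green round housing (90 mm across) at x = 50, y = -70 mm carries the upright steel stub. The grey grease pump (60 mm across, 144 mm high) stands at x = 45, y = 105 mm; its red-padded lever reaches 140 mm from there towards -x.
- groove (a point): Middle of the black ring groove round the upright steel stub, on its axis (z), 73 mm above the bench. Groove 6 mm wide, 25 mm across its bottom; its lower edge is the flat top of a brass washer (46 mm across), 3 mm below this point. Above the groove the stub is 30 mm in diameter for 36 mm, then tapers over 5 mm to a 14 mm square end.
- stub_top (a point): Centre of the square top end of the stub, on its axis, 131 mm above the bench, 58 mm above the groove's middle.
- pliers: Loose snap-ring pliers, 225 mm long with the ring, about 0.28 kg, level in the cradle. Origin: pivot axis at the underside; x from handles to ring, z up. Two orange handles (one at +y, one at -y), x = -115 to -30, z = 0 to 16 mm; over their outer faces 56 mm at the grip point at rest (splayed to the rear), 40 mm and parallel when fully squeezed. Squeezing spreads the tips and ring.
- grip_point (a point): Midway between the pliers' handles where they are to be gripped, at mid-height (8 mm above their underside, 38 mm above the bench in the cradle), 62 mm behind the pivot; fixed in the pliers' frame, same axes. The fingers close along the pliers' y. The balance point is about 40 mm ahead of it.
- ring_center (a point): Centre of the dark snap ring, fixed on the pliers' tips, flat in their xy plane, same axes: 147 mm ahead of the grip point, 3.5 mm lower. Ring 3 mm thick, 5 mm broad. Fully spread its bore is 35 mm (2.5 mm clear round the stub); unsqueezed it cannot pass the stub. Jaws lie 4.5 mm or more above its middle, nothing at the tips reaches below it; pivot and handles reach 4.5 mm below its middle.
- squeeze (a joint): How far the pliers are squeezed: 0 rad = handles sprung apart, ring closed; 0.137 rad = handles against their stop, ring fully spread. A return spring resists with about 4 N (start) to 12 N (full) at the handles; a grip of 40 N or more holds them on the stop.
- cradle: Blue cradle fixed to the bench on which the pliers lie; its origin (on the bench) is under theirs within 3 mm, x along them within 0.03 rad. Base plate x = -120 to 40 mm, 70 mm wide, 6 mm thick; two black rests 30 mm high: under the pivot (24 by 30 mm) and across under the handles' rear ends (x = -111 to -97). Between them there is room for fingers beside and below the handles.
- wrench_head: Bystander: chrome flex-head wrench head, 42 mm disc with a yoke, 30 mm high, about 80 mm long.
- test_nut: Bystander: dark tungsten carbide hexagon test nut, 32 mm across flats, 18 mm high.
- grip_sleeve: Bystander: pale blue rubber grip sleeve standing upright, 36 mm across, 85 mm high.
- drive_reducer: Bystander: aluminium square drive reducer, 28 mm block with a 12.7 mm square, 38 mm high.
- screwdriver: Bystander: screwdriver lying at the left of the bench, about 200 mm long.
There are look-alikes about, which are no part of the job. There is more than one size of the pliers; the one meant has the size given above.

How it is judged:
On the way, in this order (a step that is already met when the one before it is completed fails the run):
1. first stroke: pump lever pushed fully down (over 0.52 of 0.60 rad) (value of joint pump_lever above 0.52 rad), for 0.05 s.
2. first stroke: pump lever sprung back up (under 0.08 rad) (value of joint pump_lever below 0.08 rad), for 0.05 s.
3. second stroke: pump lever pushed fully down (over 0.52 of 0.60 rad) (value of joint pump_lever above 0.52 rad), for 0.05 s.
4. second stroke: pump lever sprung back up (under 0.08 rad) (value of joint pump_lever below 0.08 rad), for 0.05 s.
5. third stroke: pump lever pushed fully down (over 0.52 of 0.60 rad) (value of joint pump_lever above 0.52 rad), for 0.05 s.
6. third stroke: pump lever sprung back up (under 0.08 rad) (value of joint pump_lever below 0.08 rad), for 0.05 s.
7. pliers squeezed by the fingers so that the ring is spread, and the ring lifted above the end of the stub (value of joint squeeze above 0.115 rad and z of ring_center in the frame of stub_top above 0 m and contact force between the fingers and pliers above 3 N), for 0.2 s.
At the end, for the whole second after the job is handed in: Ring centre within 4.5 mm of the stub's axis and between 3 mm below and 3.5 mm above the groove's middle, pliers level within 0.12 rad, squeezed over 0.115 rad by the fingers, at rest (under 20 mm/s), pressing on the spindle unit with less than 8 N, pump lever back up (under 0.08 rad) (value of joint squeeze above 0.115 rad and value of joint pump_lever below 0.08 rad and horizontal distance between ring_center and groove below 0.0045 m and z of ring_center in the frame of groove between -0.003 and 0.0035 m and angle between the z axis of pliers and the z axis of spindle_unit, either way round below 0.12 rad and contact force between the fingers and pliers above 3 N and contact force between pliers and spindle_unit below 8 N and linear speed of pliers below 0.02 m/s); the arm keeps its last pose, push and grip.
It fails at once if the ring is let close while it is on the stub (horizontal distance between ring_center and groove below 0.012 m and z of ring_center in the frame of groove below 0.036 m and value of joint squeeze below 0.09 rad).
It fails at once if the pliers are pressed hard (over 40 N) against the spindle unit (contact force between pliers and spindle_unit above 40 N).
It fails at once if a bystanding object is moved more than 30 mm (distance of any of wrench_head, test_nut, grip_sleeve, drive_reducer, screwdriver from where it was at the start of the episode above 0.03 m).
It also fails if it takes over 67 s, if anything falls off the work surface, if the arm or the gripper's body presses on something with over 40 N, if the wrist force passes 120 N, or if a joint passes its speed limit or range.

### The arm

A 7-joint arm with a two-finger parallel gripper is mounted at the origin on the work surface. World frame = base frame: x ahead of the robot, y to its left, z up, the work surface at z = 0. Lengths are in m, angles in rad, forces in N, time in s.
With the tool pointing down it reaches from about 0.4 to 0.85 m from the base axis. Payload 4.5 kg.
Tool frame: the origin (TCP) lies where the fingers leave the gripper's body, on its centre line; the fingertips stand 64 mm ahead of it and the grasp point (between the pads) lies 45 mm ahead of it; z points along the fingers, y is the line along which they close (so a half turn about z gives the same grasp; the last joint's range is limited). The gripper opens to 88 mm and grips with 3 to 60 N. Pads are 18 mm wide; open, the fingers measure 123 mm over their backs; the gripper's body (75 mm by 187 mm) begins 45 mm behind the grasp point.
Start: joints at [0.034, 0.689, -0.195, 1.565, 0.157, 0.902, -0.215], TCP at [0.625, 0, 0.303] pointing down, gripper open.
Joint ranges: [-3.01, 3.01], [-0.46, 2.08], [-1.47, 1.51], [0.13, 2.56], [-1, 4.14], [0.04, 2.09], [-2.66, 2.66]. Speed limits (rad/s): [2.57, 2.57, 3.14, 3.14, 3.14, 3.14, 3.14].

### API

Orientations are given as a unit quaternion [x, y, z, w].
In Python, from plant import r gives the robot as it stands.
- The arm moves only by the tool play_rows, never from a script. Its arguments are lists of equal length, an entry for each row: "translation": the shift along the tool's x, y, z in m, a list of three; "delta_rot": the turn, a rotation vector about the tool's x, y, z in degrees, a list of three; "grip": the opening, from -1 (shut) to 1 (fully open). In form: {"translation": [[x, y, z], ...], "delta_rot": [[rx, ry, rz], ...], "grip": [grip, ...]}. A call has 1 to 20 rows; each row shifts and turns the commanded pose from where the row before left it, along the tool's axes as they then stand; what a row does not reach is not made up. A row lasts 1/8 s, in which the tool goes at most 62.5 mm and 10.7 degrees, less where a joint would pass 70% of its speed; a pose out of reach is approached as far as the arm can. A call with a gripper value outside its range is refused whole. The fingers move at their own pace and stop on an object; "squeeze" is the grip in N (left out, the last holds). Time passes only in rows, so rows that do not move let the fingers close. It gives the time, the measured TCP pose, the force, the opening and the grip force at its end, in the units of the state.
- r.get_state(): the state, without advancing time (a new reading comes with each control period).
- r.snapshot(name): name is "scene" or "side" or "wrist"; returns the picture (400x640x3 uint8, blue, green, red); there is no depth.
- r.get_calibration(name): a dict with "intrinsics" (3x3 intrinsics, pixels), "eye" and "rotation" of the camera in the world. Camera axes: x right, y up, looking along -z (the intrinsics and any distortion apply to the point x, -y, -z); pixel columns grow to the right and rows downward; lengths in m; the calibration is good to about 2 mm. A picture is of the moment at which its call begins: read the wrist's pose just before it. get_calibration takes no time and is no camera call; for the wrist camera it gives the pose at the moment of the call.
- r.finish_job(): hands the job in; it is judged then, once.
Trained networks look in the newest picture that a camera, given by its name, has taken for a name from the list of things; names that differ only in an ending like _2 or _b are one class to them, and where a whole thing is asked for, a point or a joint stands for the part that bears it (a point fixed in the world has none). Each returns a list of dicts, best first, with "confidence" (0 to 1); they miss things now and then, are a little off and sometimes report something else, mostly with a low value. They report only what shows in the picture. A call takes as long as a camera call. They do not tell look-alikes from the thing itself.
- r.look_for(camera, target): "point" ([x, y, z] in m, in world coordinates, good to about 4 mm: the middle of the surface that is visible of it).
- r.silhouettes(camera, target): "pixels" (400x640 bool, what is visible of it).
The state is a dict: "clock": time; "q": joint angles; "qd": joint speeds; "joint_torque": joint torques, N m; "tool_pos": TCP position; "eef_rot": TCP orientation; "contact_force": force on the tool from outside, world axes, zero at the start; "moment": the same for the moment, N m; "opening": opening from 0.0 (shut) to 1.0 (fully open); "finger_force": force on a finger pad.
Only numpy, scipy, OpenCV 4.12 (cv2) and the standard library are available. Lean on these libraries where they do the work, as an engineer would, in place of code of your own. Each camera call takes 0.05 s, during which the arm holds its last target. There are 200 camera calls.

## Working session

There is one attempt and no reset: what is moved stays moved. The work goes in short steps, Python scripts to look and compute and a tool call to move; the robot and the scene stay as the last step left them, time stands still between calls to the robot, and variables do not carry over. Pictures are saved under pics/ and viewed, at most 12 in all, crops included, and the job is handed in when it is done.

Besides the shell and the picture viewer there is one more tool, called after "Emit:" in YAML: its name, and indented under it one key for each argument. play_rows: Moves the arm, as the interface text tells. Its arguments: {"type":"object","properties":{"translation":{"type":"array","items":{"type":"array","items":{"type":"number"}}},"delta_rot":{"type":"array","items":{"type":"array","items":{"type":"number"}}},"grip":{"type":"array","items":{"type":"number"}},"squeeze":{"type":"number"}},"required":["translation","delta_rot","grip"]}

```bash
mkdir -p pics; ls; cat > h.py <<'E'
import numpy as np, cv2
from plant import r
from scipy.spatial.transform import Rotation as R
def proj(c,P):
    P=np.atleast_2d(P); p=(P-np.array(c["eye"]))@np.array(c["rotation"]); p=p*[1,-1,-1]
    u=p@np.array(c["intrinsics"]).T; return u[:,:2]/u[:,2:]
def atz(c,uv,z):
    uv=np.atleast_2d(uv); d=np.c_[uv,np.ones(len(uv))]@np.linalg.inv(np.array(c["intrinsics"])).T
    d=(d*[1,-1,-1])@np.array(c["rotation"]).T; e=np.array(c["eye"]); return e+d*((z-e[2])/d[:,2])[:,None]
E
python3 - <<'E'
from h import *
s=r.get_state(); print(s)
ims=[]
for n in ["scene","side"]:
    im=r.snapshot(n); cv2.imwrite(f"pics/{n}0.png",im)
    c=r.get_calibration(n); print(n,c)
    for t in ["pump_pad","spindle_unit","stub_top","pliers","ring_center","cradle","test_nut","wrench_head","grip_sleeve","drive_reducer","screwdriver"]:
        try:
            for d in r.look_for(n,t)[:4]: print(n,t,np.round(d["point"],3),round(d["confidence"],2),np.round(proj(c,d["point"])[0]))
        except Exception as e: print(t,e)
E
```

```text
pics
{'clock': 0.0, 'q': array([ 0.03383346,  0.68996541, -0.19451145,  1.56635459,  0.15731676,
        0.90248689, -0.21510368]), 'qd': array([-2.72315213e-04,  7.83505568e-05, -7.63269383e-04, -3.89943278e-04,
       -9.74621540e-04, -2.57562758e-04,  7.48335811e-04]), 'joint_torque': array([ 3.38560185e-04, -5.27571630e+01, -1.26686912e+00, -1.53434461e+01,
       -5.26333472e-02,  6.56995355e-03,  1.65937727e-04]), 'tool_pos': array([ 6.24482536e-01, -6.65999057e-05,  3.01918639e-01]), 'eef_rot': array([ 7.07086333e-01,  7.07126643e-01, -6.93913701e-04, -5.89470697e-04]), 'contact_force': array([-0.07033784, -0.51724833,  0.70145751]), 'moment': array([ 0.02616169,  0.01619647, -0.03710338]), 'finger_force': 0.0, 'opening': 1.0010669521730995}
scene {'intrinsics': array([[414.11317429,   0.        , 318.8425746 ],
       [  0.        , 414.11317429, 201.75044726],
       [  0.        ,   0.        ,   1.        ]]), 'eye': array([ 1.351096  , -0.34652297,  0.93320929]), 'rotation': array([0.33654255, 0.23718514, 0.5205793 , 0.74798363])}
pump_pad matmul: Input operand 1 has a mi
[... 2829 characters left out ...]
in its core dimension 0, with gufunc signature (n?,k),(k,m?)->(n?,m?) (size 4 is different from 3)
wrench_head matmul: Input operand 1 has a mismatch in its core dimension 0, with gufunc signature (n?,k),(k,m?)->(n?,m?) (size 4 is different from 3)
grip_sleeve matmul: Input operand 1 has a mismatch in its core dimension 0, with gufunc signature (n?,k),(k,m?)->(n?,m?) (size 4 is different from 3)
drive_reducer matmul: Input operand 1 has a mismatch in its core dimension 0, with gufunc signature (n?,k),(k,m?)->(n?,m?) (size 4 is different from 3)
screwdriver matmul: Input operand 1 has a mismatch in its core dimension 0, with gufunc signature (n?,k),(k,m?)->(n?,m?) (size 4 is different from 3)
```

```bash
cat > h.py <<'E'
import numpy as np, cv2
from plant import r
from scipy.spatial.transform import Rotation as R
def M(c): return R.from_quat(c["rotation"]).as_matrix()
def proj(c,P):
    P=np.atleast_2d(P); p=(P-np.array(c["eye"]))@M(c); p=p*[1,-1,-1]
    u=p@np.array(c["intrinsics"]).T; return u[:,:2]/u[:,2:]
def ray(c,uv):
    uv=np.atleast_2d(uv); d=np.c_[uv,np.ones(len(uv))]@np.linalg.inv(np.array(c["intrinsics"])).T
    return (d*[1,-1,-1])@M(c).T
def atz(c,uv,z):
    d=ray(c,uv); e=np.array(c["eye"]); return e+d*((z-e[2])/d[:,2])[:,None]
E
python3 - <<'E'
from h import *
for n in ["scene","side"]:
    r.snapshot(n); c=r.get_calibration(n)
    for t in ["pump_pad","stub_top","pliers","ring_center","cradle","spindle_unit"]:
        for d in r.look_for(n,t)[:4]: print(n,t,np.round(d["point"],3),round(d["confidence"],2),np.round(proj(c,d["point"])[0]))
print(r.get_state()["clock"])
E
```

```text
scene pump_pad [0.545 0.238 0.167] 0.65 [411. 182.]
scene pump_pad [ 0.563 -0.496  0.025] 0.27 [168. 286.]
scene pliers [ 0.222 -0.367  0.016] 0.83 [199. 200.]
scene pliers [ 0.541 -0.265  0.046] 0.57 [249. 253.]
scene pliers [0.583 0.445 0.019] 0.39 [467. 210.]
scene ring_center [ 0.534 -0.259  0.048] 0.92 [250. 250.]
scene ring_center [ 0.224 -0.368  0.016] 0.92 [199. 201.]
scene cradle [ 0.507 -0.262  0.006] 0.65 [249. 254.]
scene spindle_unit [0.629 0.151 0.017] 0.97 [393. 244.]
side pump_pad [0.537 0.231 0.162] 0.66 [274. 145.]
side stub_top [0.601 0.133 0.013] 0.6 [311. 187.]
side pliers [ 0.214 -0.374  0.019] 0.91 [356. 356.]
side pliers [ 0.512 -0.254  0.042] 0.85 [393. 252.]
side ring_center [ 0.214 -0.369  0.02 ] 0.93 [355. 355.]
side ring_center [ 0.516 -0.258  0.043] 0.9 [395. 252.]
side ring_center [ 0.482 -0.265  0.006] 0.24 [388. 269.]
side cradle [ 0.48  -0.264  0.003] 0.87 [387. 270.]
side spindle_unit [0.604 0.131 0.009] 0.64 [313. 188.]
1.9
```

View pics/scene0.png

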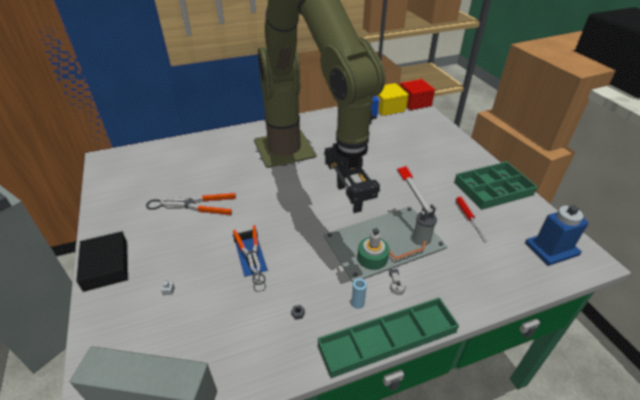

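View pics/side0.png

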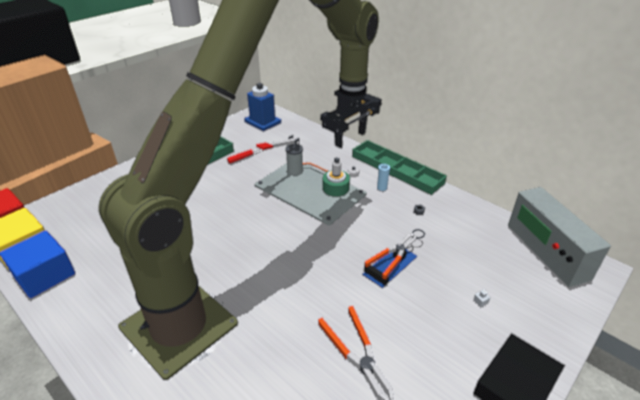

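The candidates for the pliers are the pair in the blue cradle (scene 250,253; side 393,252) and the bigger loose pair (scene 199,200; side 356,356). The cradled pair fits the description. I'll confirm this in a crop and measure the unit.

```bash
python3 - <<'E'
from h import *
w=r.snapshot("wrist"); c=r.get_calibration("wrist"); print(c)
np.save("cw0.npy",c,allow_pickle=True)
a=cv2.imread("pics/scene0.png"); b=cv2.imread("pics/side0.png")
z=lambda im,x0,y0,wd,h: cv2.resize(im[y0:y0+h,x0:x0+wd],(400,300),interpolation=cv2.INTER_CUBIC)
out=np.vstack([np.hstack([z(a,320,155,140,105)*1,z(b,240,120,140,105)]),np.hstack([z(a,210,215,100,75),cv2.resize(w,(400,300))])])
cv2.imwrite("pics/comp1.png",out)
E
```

```text
{'intrinsics': array([[314.02817273,   0.        , 320.38323732],
       [  0.        , 314.02817273, 194.69316608],
       [  0.        ,   0.        ,   1.        ]]), 'eye': array([0.62495321, 0.07730011, 0.38519552]), 'rotation': array([-1.52214727e-01, -3.47534144e-04, -4.34162148e-06,  9.88347386e-01])}
```

View pics/comp1.png

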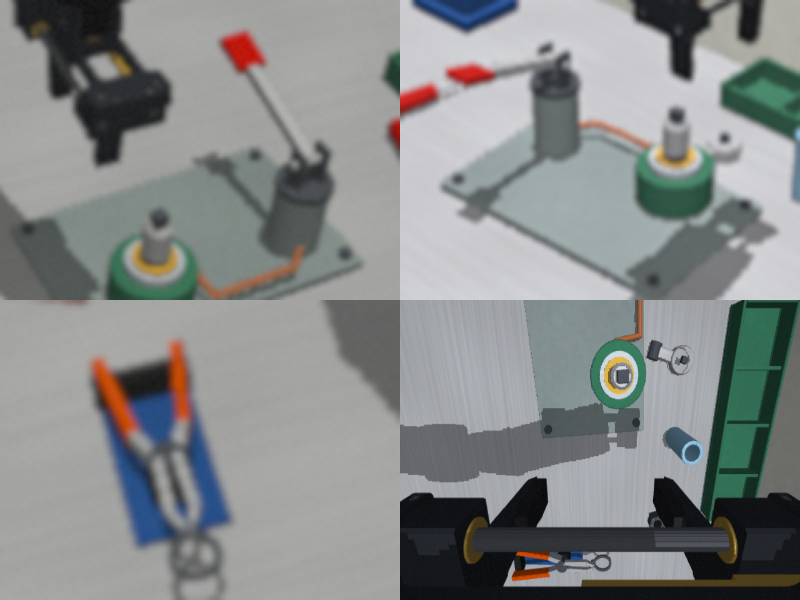

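The bottom-left crop shows the pliers lying in the blue cradle. The handles are 85 mm long and the cradle is 160 mm, so the size fits. The loose pair is about twice as big. Pad at scene (405,172) and side (264,146), stub top at wrist (357,101).

```bash
python3 - <<'E'
from h import *
sc,si=r.get_calibration("scene"),r.get_calibration("side"); cw=np.load("cw0.npy",allow_pickle=True).item()
f=lambda x:np.round(x,4)
print("pad",f(atz(sc,[405,172.5],.179)),f(atz(si,[264.5,146],.179)))
print("stubtop",f(atz(cw,[357,101],.131)),"scene",f(atz(sc,[320+160/2.857,155+213/2.857],.131)),"side",f(atz(si,[240+277/2.857,120+113/2.857],.131)))
print("corners",f(atz(cw,[[226,184],[389,176]],.012)), "scene corners",f(atz(sc,[[320+253/2.857,155+148/2.857],[320+363/2.857,155+264/2.857],[320+11/2.857,155+232/2.857]],.012)))
print("ring",f(atz(sc,[258.7,278.7],.0345)),"pl wrist ring",f(atz(cw,[(602-400)*1.6,(562-300)*4/3],.0345)))
print("handle ends scene",f(atz(sc,[[210+98/4,215+65/4],[210+177/4,215+45/4]],.046)))
E
```

```text
pad [[0.5124 0.2333 0.179 ]] [[0.4964 0.2291 0.179 ]]
stubtop [[0.6535 0.0733 0.131 ]] scene [[0.6571 0.0709 0.131 ]] side [[0.6464 0.0653 0.131 ]]
corners [[ 0.5089 -0.0266  0.012 ]
 [ 0.7092 -0.0165  0.012 ]] scene corners [[ 0.4961  0.2808  0.012 ]
 [ 0.6958  0.2983  0.012 ]
 [ 0.524  -0.03    0.012 ]]
ring [[ 0.6315 -0.2598  0.0345]] pl wrist ring [[ 0.6291 -0.2582  0.0345]]
handle ends scene [[ 0.4416 -0.2857  0.046 ]
 [ 0.4415 -0.2251  0.046 ]]
```

Emit:
play_rows:
  translation:
    - [0.047, -0.0235, 0]
    - [0.047, -0.0235, 0]
    - [0.047, -0.0235, 0]
    - [0.047, -0.0235, 0]
    - [0.047, -0.0235, 0]
    - [0, 0, 0]
    - [0, 0, 0]
    - [0, 0, 0]
    - [0, 0, 0]
    - [0, 0, 0]
    - [0, 0, 0]
    - [0, 0, 0]
    - [0, 0, 0]
    - [0, 0, 0.02]
    - [0, 0, 0.02]
    - [0, 0, 0]
  delta_rot:
    - [0, 0, 0]
    - [0, 0, 0]
    - [0, 0, 0]
    - [0, 0, 0]
    - [0, 0, 0]
    - [0, 0, 9.7]
    - [0, 0, 9.7]
    - [0, 0, 9.7]
    - [0, 0, 9.7]
    - [0, 0, 9.7]
    - [0, 0, 9.7]
    - [0, 0, 9.7]
    - [0, 0, 9.7]
    - [0, 0, 9.7]
    - [0, 0, 0]
    - [0, 0, 0]
  grip: [-1, -1, -1, -1, -1, -1, -1, -1, -1, -1, -1, -1, -1, -1, -1, -1]
  squeeze: 60

```text
clock: 3.95
tool_pos: [0.5067, 0.235, 0.2617]
eef_rot: [1.0, 0.024, -0.001, 0.001]
contact_force: [-0.6, -0.4, 0.7]
opening: 0.005
finger_force: 0.0
```

```bash
python3 - <<'E'
from h import *
s=r.get_state(); print(s["clock"],s["tool_pos"],s["q"],R.from_quat(s["eef_rot"]).as_matrix().round(3))
im=r.snapshot("side"); c=r.get_calibration("side")
p=s["tool_pos"]; print(proj(c,[p-[0,0,.064]]))
a=r.snapshot("scene");cs=r.get_calibration("scene"); print(proj(cs,[p-[0,0,.064]]))
z=lambda im,x0,y0,wd,h: cv2.resize(im[y0:y0+h,x0:x0+wd],(400,400),interpolation=cv2.INTER_CUBIC)
cv2.imwrite("pics/comp2.png",np.hstack([z(a,350,120,100,100),z(im,215,100,100,100)]))
E
```

```text
3.95 [0.50668801 0.23500792 0.2616886 ] [-0.67040769  0.67174584  0.25979153  1.82431716 -0.25693137  0.68126384
 -1.78658227] [[ 0.999  0.048 -0.003]
 [ 0.048 -0.999 -0.001]
 [-0.003  0.001 -1.   ]]
[[265.27688672 138.74181993]]
[[405.39475348 166.26652406]]
```

View pics/comp2.png

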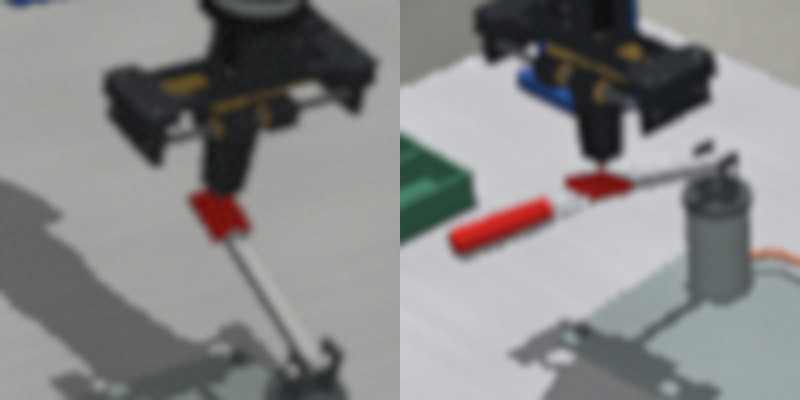

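Emit:
play_rows:
  translation:
    - [0.003, 0, 0.025]
    - [0, 0, 0.036]
    - [0, 0, 0.036]
    - [0, 0, 0]
    - [0, 0, 0]
  delta_rot:
    - [0, 0, 0]
    - [0, 0, 0]
    - [0, 0, 0]
    - [0, 0, 0]
    - [0, 0, 0]
  grip: [-1, -1, -1, -1, -1]

```text
clock: 4.68
tool_pos: [0.5126, 0.236, 0.1683]
eef_rot: [1.0, 0.023, 0.003, -0.001]
contact_force: [-1.0, 0.2, 11.0]
opening: 0.005
finger_force: 6.0
```

Emit:
play_rows:
  translation:
    - [0, 0, 0.005]
    - [0, 0, 0]
  delta_rot:
    - [0, 0, 0]
    - [0, 0, 0]
  grip: [-1, -1]

```text
clock: 4.92
tool_pos: [0.513, 0.236, 0.166]
eef_rot: [1.0, 0.023, 0.003, -0.002]
contact_force: [-5.8, -1.7, 32.3]
opening: 0.004
finger_force: 16.5
```

Emit:
play_rows:
  translation:
    - [0, 0, -0.034]
    - [0, 0, -0.034]
    - [0, 0, -0.034]
    - [0, 0, 0]
    - [0, 0, 0]
    - [0, 0, 0]
    - [0, 0, 0]
    - [0, 0, 0.033]
    - [0, 0, 0.033]
    - [0, 0, 0.033]
    - [0, 0, 0]
    - [0, 0, 0]
  delta_rot:
    - [0, 0, 0]
    - [0, 0, 0]
    - [0, 0, 0]
    - [0, 0, 0]
    - [0, 0, 0]
    - [0, 0, 0]
    - [0, 0, 0]
    - [0, 0, 0]
    - [0, 0, 0]
    - [0, 0, 0]
    - [0, 0, 0]
    - [0, 0, 0]
  grip: [-1, -1, -1, -1, -1, -1, -1, -1, -1, -1, -1, -1]

```text
clock: 6.42
tool_pos: [0.5115, 0.2356, 0.1659]
eef_rot: [1.0, 0.023, 0.001, -0.001]
contact_force: [-3.1, -1.5, 20.4]
opening: 0.003
finger_force: 10.4
```

Emit:
play_rows:
  translation:
    - [0, 0, -0.033]
    - [0, 0, -0.033]
    - [0, 0, -0.033]
    - [0, 0, 0]
    - [0, 0, 0]
    - [0, 0, 0]
    - [0, 0, 0]
    - [0, 0, 0.033]
    - [0, 0, 0.033]
    - [0, 0, 0.033]
    - [0, 0, 0]
    - [0, 0, 0]
  delta_rot:
    - [0, 0, 0]
    - [0, 0, 0]
    - [0, 0, 0]
    - [0, 0, 0]
    - [0, 0, 0]
    - [0, 0, 0]
    - [0, 0, 0]
    - [0, 0, 0]
    - [0, 0, 0]
    - [0, 0, 0]
    - [0, 0, 0]
    - [0, 0, 0]
  grip: [-1, -1, -1, -1, -1, -1, -1, -1, -1, -1, -1, -1]

```text
clock: 7.92
tool_pos: [0.5115, 0.2357, 0.1659]
eef_rot: [1.0, 0.023, 0.001, -0.001]
contact_force: [-3.7, 0.0, 19.9]
opening: 0.002
finger_force: 10.2
```

Emit:
play_rows:
  translation:
    - [0, 0, -0.033]
    - [0, 0, -0.033]
    - [0, 0, -0.033]
    - [0, 0, 0]
    - [0, 0, 0]
    - [0, 0, 0]
    - [0, 0, 0]
    - [0, 0, 0.033]
    - [0, 0, 0.033]
    - [0, 0, 0.033]
    - [0, 0, 0]
    - [0, 0, 0]
  delta_rot:
    - [0, 0, 0]
    - [0, 0, 0]
    - [0, 0, 0]
    - [0, 0, 0]
    - [0, 0, 0]
    - [0, 0, 0]
    - [0, 0, 0]
    - [0, 0, 0]
    - [0, 0, 0]
    - [0, 0, 0]
    - [0, 0, 0]
    - [0, 0, 0]
  grip: [-1, -1, -1, -1, -1, -1, -1, -1, -1, -1, -1, -1]

```text
clock: 9.43
tool_pos: [0.5115, 0.2356, 0.1659]
eef_rot: [1.0, 0.023, 0.001, -0.001]
contact_force: [-3.7, -0.2, 19.9]
opening: 0.004
finger_force: 10.2
```

Emit:
play_rows:
  translation:
    - [0, 0, -0.036]
    - [0, 0, -0.036]
    - [0, 0, -0.036]
    - [0, 0, 0]
    - [0, 0, 0]
    - [-0.0086, 0.0407, 0]
    - [-0.0086, 0.0407, 0]
    - [-0.0086, 0.0407, 0]
    - [-0.0086, 0.0407, 0]
    - [-0.0086, 0.0407, 0]
    - [-0.0086, 0.0407, 0]
    - [-0.0086, 0.0407, 0]
    - [-0.0086, 0.0407, 0]
    - [-0.0086, 0.0407, 0]
    - [-0.0086, 0.0407, 0]
    - [-0.0086, 0.0407, 0]
    - [-0.0086, 0.0407, 0]
    - [0, 0, 0]
    - [0, 0, 0]
  delta_rot:
    - [0, 0, 0]
    - [0, 0, 0]
    - [0, 0, 0]
    - [0, 0, 0]
    - [0, 0, 0]
    - [0, 0, 0]
    - [0, 0, 0]
    - [0, 0, 0]
    - [0, 0, 0]
    - [0, 0, 0]
    - [0, 0, 0]
    - [0, 0, 0]
    - [0, 0, 0]
    - [0, 0, 0]
    - [0, 0, 0]
    - [0, 0, 0]
    - [0, 0, 3.8]
    - [0, 0, 0]
    - [0, 0, 0]
  grip: [-1, -1, -1, -1, -1, -1, -1, -1, -1, -1, 1, 1, 1, 1, 1, 1, 1, 1, 1]

```text
clock: 11.8
tool_pos: [0.43, -0.2566, 0.2706]
eef_rot: [1.0, -0.009, -0.001, -0.001]
contact_force: [0.5, -0.7, -0.6]
opening: 0.992
finger_force: 0.0
```

```bash
python3 - <<'E'
from h import *
s=r.get_state(); print(s["clock"],s["tool_pos"],s["q"].round(2),R.from_quat(s["eef_rot"]).as_matrix().round(3))
w=r.snapshot("wrist"); c=r.get_calibration("wrist"); np.save("cw1.npy",c,allow_pickle=True); cv2.imwrite("pics/w1.png",w)
for t in ["grip_point","ring_center","cradle","pump_pad"]:
  for d in r.look_for("wrist",t)[:2]: print(t,d["point"],d["confidence"])
r.snapshot("side")
for d in r.look_for("side","pump_pad")[:2]: print("pad",d)
cv2.imwrite("pics/w1z.png",cv2.resize(w,(800,500)))
E
```

```text
11.8 [ 0.43003616 -0.25658174  0.27056122] [ 0.34  0.59  0.17  1.98 -0.17  0.59 -0.96] [[ 1.    -0.018 -0.002]
 [-0.018 -1.     0.002]
 [-0.002 -0.002 -1.   ]]
grip_point [0.5157, -0.256, 0.0464] 0.79
grip_point [0.2832, -0.3388, 0.0193] 0.75
ring_center [0.2788, -0.3282, 0.0193] 0.95
ring_center [0.519, -0.2564, 0.046] 0.58
cradle [0.5553, 0.014, 0.0096] 0.73
cradle [0.5093, -0.2563, 0.005] 0.72
pump_pad [0.5537, -0.4905, 0.0214] 0.51
pad {'point': [0.5409, 0.2364, 0.163], 'confidence': 0.7}
```

View pics/w1z.png

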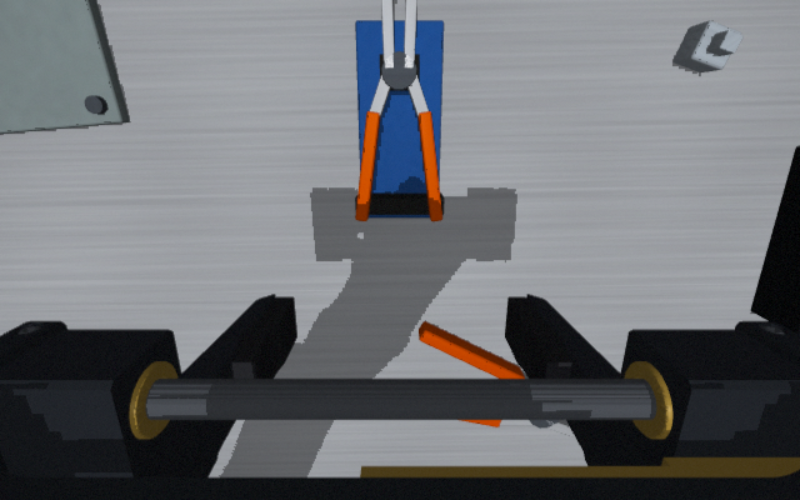

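Wrist view: the pliers are in the cradle with pivot at (399,70), left handle rear end at (362,210), right at (436,210) and handle fronts at (373,113)/(426,113) (zoomed ×1.25).

```bash
python3 - <<'E'
from h import *
c=np.load("cw1.npy",allow_pickle=True).item()
P=np.array([[399,70],[362,206],[436,206],[373,113],[426,113],[420,322],[358,20],[443,20]])/1.25
print(np.c_[P,atz(c,P,.046)].round(4)); print(atz(c,P[-2:],.006).round(4))
im=cv2.imread("pics/w1.png"); h=cv2.cvtColor(im,cv2.COLOR_BGR2HSV)
m=((h[...,0]<14)&(h[...,1]>170)&(h[...,2]>90)).astype(np.uint8); m[180:]=0
n,l,st,ce=cv2.connectedComponentsWithStats(m)
for i in range(1,n):
  if st[i,4]>80:
    v,u=np.nonzero(l==i); W=atz(c,np.c_[u,v],.046); print(st[i],W.mean(0).round(4),W.min(0).round(4),W.max(0).round(4))
E
```

```text
[[ 3.192e+02  5.600e+01  5.422e-01 -2.573e-01  4.600e-02]
 [ 2.896e+02  1.648e+02  4.430e-01 -2.260e-01  4.600e-02]
 [ 3.488e+02  1.648e+02  4.420e-01 -2.849e-01  4.600e-02]
 [ 2.984e+02  9.040e+01  5.131e-01 -2.374e-01  4.600e-02]
 [ 3.408e+02  9.040e+01  5.124e-01 -2.768e-01  4.600e-02]
 [ 3.360e+02  2.576e+02  3.387e-01 -2.719e-01  4.600e-02]
 [ 2.864e+02  1.600e+01  5.746e-01 -2.293e-01  4.600e-02]
 [ 3.544e+02  1.600e+01  5.736e-01 -2.884e-01  4.600e-02]]
[[ 0.5833 -0.2256  0.006 ]
 [ 0.5821 -0.2924  0.006 ]]
[284  89  20  88 858] [ 0.4745 -0.2312  0.046 ] [ 0.4315 -0.2416  0.046 ] [ 0.5144 -0.22    0.046 ]
[335  89  19  88 865] [ 0.4735 -0.28    0.046 ] [ 0.4305 -0.2892  0.046 ] [ 0.5136 -0.2714  0.046 ]
```

Emit:
play_rows:
  translation:
    - [0.017, -0.0006, 0.03]
    - [0.017, -0.0006, 0.03]
    - [0.017, -0.0005, 0.03]
    - [0, 0, 0.03]
    - [0, 0, 0.03]
    - [0, 0, 0.02]
    - [0, 0, 0.0176]
    - [0, 0, 0]
    - [0, 0, 0]
  delta_rot:
    - [0, 0, 0]
    - [0, 0, 0]
    - [0, 0, 0]
    - [0, 0, 0]
    - [0, 0, 0]
    - [0, 0, 0]
    - [0, 0, 0]
    - [0, 0, 0]
    - [0, 0, 0]
  grip: [1, 1, 1, 1, 1, 1, 1, 1, 1]

```text
clock: 13.28
tool_pos: [0.4818, -0.257, 0.0847]
eef_rot: [1.0, -0.01, 0.0, 0.0]
contact_force: [0.1, 0.4, 0.3]
opening: 1.0
finger_force: 0.0
```

```bash
python3 - <<'E'
from h import *
s=r.get_state(); print(s["clock"],s["tool_pos"],s["contact_force"].round(1))
w=r.snapshot("wrist"); c=r.get_calibration("wrist"); np.save("cw2.npy",c,allow_pickle=True); cv2.imwrite("pics/w2.png",w)
cv2.imwrite("pics/w2z.png",cv2.resize(w,(800,500)))
E
```

```text
13.275 [ 0.4818327  -0.25700623  0.08467514] [0.1 0.4 0.3]
```

View pics/w2z.png

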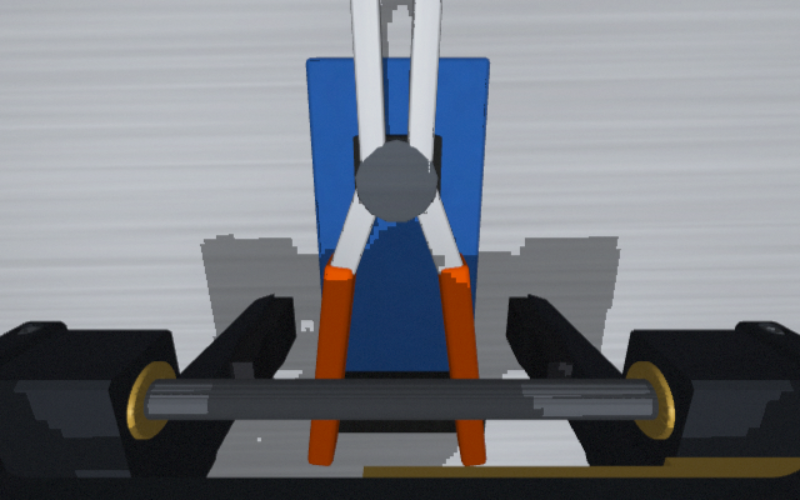

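Emit:
play_rows:
  translation:
    - [-0.0005, -0.0005, 0.0017]
    - [0, 0, 0]
    - [0, 0, 0]
    - [0, 0, 0]
    - [0, 0, 0]
    - [0, 0, 0]
    - [0, 0, 0]
    - [0, 0, 0]
  delta_rot:
    - [0, 0, 0]
    - [0, 0, 0]
    - [0, 0, 0]
    - [0, 0, 0]
    - [0, 0, 0]
    - [0, 0, 0]
    - [0, 0, 0]
    - [0, 0, 0]
  grip: [1, -1, -1, -1, -1, -1, -1, -1]
  squeeze: 58

```text
clock: 14.32
tool_pos: [0.4803, -0.2563, 0.0825]
eef_rot: [1.0, -0.01, -0.001, -0.0]
contact_force: [-4.0, 0.7, 4.6]
opening: 0.417
finger_force: 58.0
```

Emit:
play_rows:
  translation:
    - [0, 0, -0.01]
    - [0, 0, -0.02]
    - [0, 0, -0.03]
    - [0, 0, -0.03]
    - [0, 0, -0.03]
    - [0, 0, -0.03]
    - [0, 0, -0.03]
    - [0, 0, -0.01]
    - [0, 0, 0]
    - [0, 0, 0]
  delta_rot:
    - [0, 0, 0]
    - [0, 0, 0]
    - [0, 0, 0]
    - [0, 0, 0]
    - [0, 0, 0]
    - [0, 0, 0]
    - [0, 0, 0]
    - [0, 0, 0]
    - [0, 0, 0]
    - [0, 0, 0]
  grip: [-1, -1, -1, -1, -1, -1, -1, -1, -1, -1]

```text
clock: 15.58
tool_pos: [0.4804, -0.2559, 0.2712]
eef_rot: [1.0, -0.009, -0.001, -0.001]
contact_force: [-0.3, -0.0, -3.0]
opening: 0.417
finger_force: 58.0
```

```bash
python3 - <<'E'
from h import *
s=r.get_state(); print(s["clock"],s["tool_pos"],s["contact_force"].round(1),s["moment"].round(2),s["opening"],s["finger_force"],R.from_quat(s["eef_rot"]).as_matrix().round(4))
w=r.snapshot("wrist"); c=r.get_calibration("wrist"); np.save("cw3.npy",c,allow_pickle=True); cv2.imwrite("pics/w3.png",w)
a=r.snapshot("scene"); b=r.snapshot("side"); cv2.imwrite("pics/sc3.png",a); cv2.imwrite("pics/si3.png",b)
p=s["tool_pos"]; g=p-[0,0,.0485]+[.147,-.0027,0]
sc,si=r.get_calibration("scene"),r.get_calibration("side")
print("pred ring",g,proj(sc,g),proj(si,g))
def z(im,c):
  u,v=proj(c,g)[0].astype(int); x0=max(u-60,0);y0=max(v-45,0); print("crop",x0,y0); return cv2.resize(im[y0:y0+90,x0:x0+120],(400,300),interpolation=cv2.INTER_CUBIC)
cv2.imwrite("pics/comp3.png",np.vstack([np.hstack([z(a,sc),z(b,si)]),np.hstack([cv2.resize(w[:240],(800,300))])]))
E
```

```text
15.575 [ 0.48044257 -0.25588307  0.27122755] [-0.3 -0.  -3. ] [0.03 0.16 0.05] 0.41725601737278134 57.97952212393284 [[ 0.9998 -0.0189 -0.002 ]
 [-0.0189 -0.9998  0.0011]
 [-0.0021 -0.0011 -1.    ]]
pred ring [ 0.62744257 -0.25858307  0.22272755] [[250.95686388 228.50239978]] [[427.06627424 179.99624801]]
crop 190 183
crop 367 134
```

View pics/comp3.png

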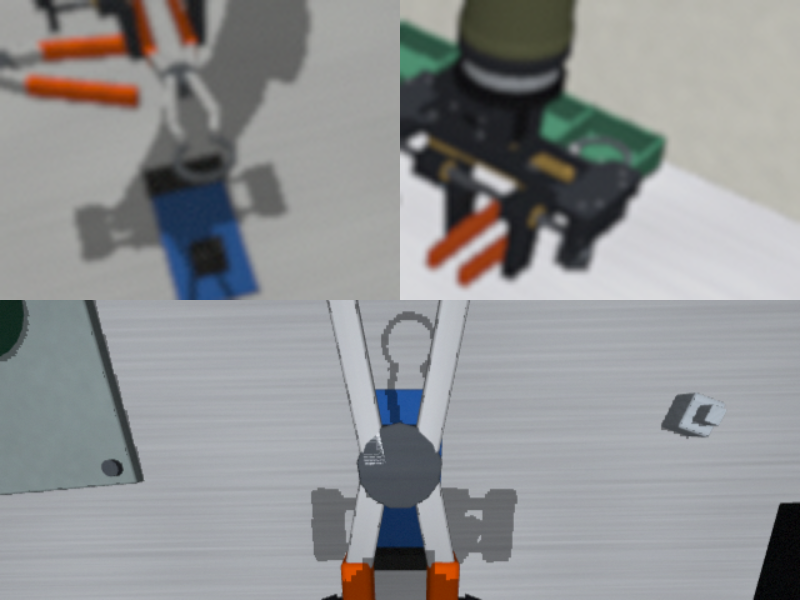

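The scene crop shows the ring at (251.5,229) and the side crop at (429,179), against predictions of (251,228.5) and (427,180). The pliers are level and squeezed, aligned with the tool. Next I measure the stub with the wrist camera from beside it.

Emit:
play_rows:
  translation:
    - [0.005, -0.016, 0]
    - [0.01, -0.033, -0.003]
    - [0.01, -0.033, -0.003]
    - [0.01, -0.033, -0.003]
    - [0.01, -0.033, 0]
    - [0.01, -0.033, 0]
    - [0.01, -0.033, 0]
    - [0.01, -0.033, 0]
    - [0.005, -0.016, 0]
    - [0, 0, 0]
    - [0, 0, 0]
    - [0, 0, 0]
  delta_rot:
    - [0, 0, 0]
    - [0, 0, 0]
    - [0, 0, 0]
    - [0, 0, 0]
    - [0, 0, 0]
    - [0, 0, 0]
    - [0, 0, 0]
    - [0, 0, 0]
    - [0, 0, 0]
    - [0, 0, 0]
    - [0, 0, 0]
    - [0, 0, 0]
  grip: [-1, -1, -1, -1, -1, -1, -1, -1, -1, -1, -1, -1]

```text
clock: 17.23
tool_pos: [0.5656, 0.0032, 0.2816]
eef_rot: [1.0, -0.011, -0.0, 0.0]
contact_force: [0.9, -0.5, -2.3]
opening: 0.42
finger_force: 58.0
```

```bash
python3 - <<'E'
from h import *
s=r.get_state(); print(s["clock"],s["tool_pos"],s["finger_force"],R.from_quat(s["eef_rot"]).as_matrix().round(4))
w=r.snapshot("wrist"); c=r.get_calibration("wrist"); np.save("cw4.npy",c,allow_pickle=True); np.save("s4.npy",s,allow_pickle=True); cv2.imwrite("pics/w4.png",w)
u,v=proj(c,[.655,.071,.131])[0].astype(int); print(u,v)
x0=max(u-60,0); y0=max(v-45,0); print("crop",x0,y0)
cv2.imwrite("pics/w4z.png",np.hstack([cv2.resize(w[y0:y0+90,x0:x0+120],(480,360),interpolation=cv2.INTER_CUBIC),cv2.resize(w[:360],(320,360))]))
E
```

```text
17.225 [0.56562266 0.00323211 0.28155909] 57.97935180366039 [[ 9.998e-01 -2.200e-02 -2.000e-04]
 [-2.200e-02 -9.998e-01 -9.000e-04]
 [-2.000e-04  9.000e-04 -1.000e+00]]
219 80
crop 159 35
```

View pics/w4z.png

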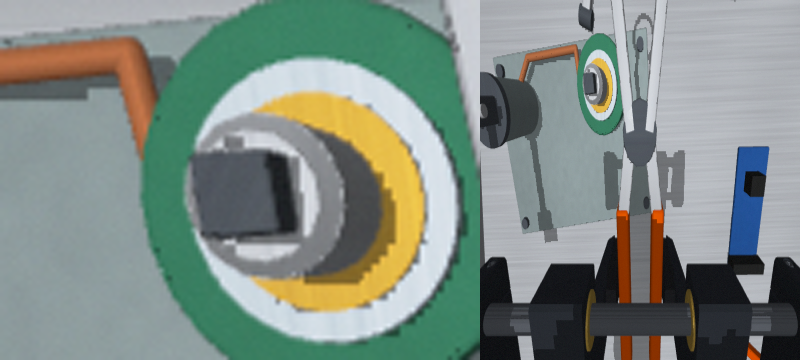

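```bash
python3 - <<'E'
from h import *
c=np.load("cw4.npy",allow_pickle=True).item(); s=np.load("s4.npy",allow_pickle=True).item()
for n,uv,z in [("top",[217.5,83.25],.131),("cyl",[225,83.5],.112),("washer",[238,85.25],.070),("green",[159+302/4,35+183/4],.06)]: print(n,atz(c,uv,z).round(4))
print("cyl diam",np.ptp(atz(c,[[159+184/4,83.5],[159+344/4,83.5]],.112),axis=0).round(4))
S=atz(c,[217.5,83.25],.131)[0]
# pivot in tool frame
c3=np.load("cw3.npy",allow_pickle=True).item()
T=np.array([.48044,-.25588,.27123])
for z in (.010,.012): print("pivot",(atz(c3,[319.9,133.6],.27123-.045+z)[0]-T)@R.from_quat([1,-.0095,0,0]).as_matrix())
# same-camera silhouette detectors
w=r.snapshot("wrist")
print([ (d["point"],d["confidence"]) for d in r.look_for("wrist","stub_top")[:2]])
Tm=R.from_quat(s["eef_rot"]).as_matrix()
ring=s["tool_pos"]+Tm@[.147,0,.0485]; print("ring now",ring)
E
```

```text
top [[0.6536 0.0728 0.131 ]]
cyl [[0.6541 0.073  0.112 ]]
washer [[0.6541 0.0736 0.07  ]]
green [[0.6584 0.0788 0.06  ]]
cyl diam [0.0007 0.0303 0.    ]
pivot [0.06455161 0.00049924 0.035     ]
pivot [0.06478179 0.00050357 0.033     ]
[([0.6183, 0.1719, 0.0072], 0.83)]
ring now [ 7.12578739e-01 -4.92489022e-05  2.33036985e-01]
```

Emit:
play_rows:
  translation:
    - [-0.0124, -0.0144, 0]
    - [-0.0125, -0.0144, 0]
    - [-0.0125, -0.0145, 0]
    - [-0.0125, -0.0145, 0]
    - [-0.0125, -0.0144, 0]
    - [0, 0, 0.02]
    - [0, 0, 0.03]
    - [0, 0, 0.02]
    - [0, 0, 0.003]
    - [0, 0, 0]
    - [0, 0, 0]
    - [0, 0, 0]
  delta_rot:
    - [0, 0, 0]
    - [0, 0, 0]
    - [0, 0, 0]
    - [0, 0, 0]
    - [0, 0, 0]
    - [0, 0, 0]
    - [0, 0, 0]
    - [0, 0, 0]
    - [0, 0, 0]
    - [0, 0, 0]
    - [0, 0, 0]
    - [0, 0, 0]
  grip: [-1, -1, -1, -1, -1, -1, -1, -1, -1, -1, -1, -1]

```text
clock: 18.88
tool_pos: [0.5053, 0.0786, 0.2091]
eef_rot: [1.0, -0.01, 0.001, -0.0]
contact_force: [-0.6, -0.2, -2.9]
opening: 0.416
finger_force: 58.0
```

```bash
python3 - <<'E'
from h import *
s=r.get_state(); print(s["clock"],s["tool_pos"],s["finger_force"],s["contact_force"].round(1),R.from_quat(s["eef_rot"]).as_matrix().round(4))
out=[]
ring=s["tool_pos"]+R.from_quat(s["eef_rot"]).as_matrix()@[.149,.0005,.0485]; print("ring",ring)
for n in ["scene","side"]:
    im=r.snapshot(n); cv2.imwrite(f"pics/{n}5.png",im); c=r.get_calibration(n)
    u,v=proj(c,ring)[0]; x0,y0=int(u)-25,int(v)-28; print(n,x0,y0,"ring",(proj(c,ring)-[x0,y0])*8,"stub",(proj(c,[.6538,.0731,.131])-[x0,y0])*8)
    out.append(cv2.resize(im[y0:y0+60,x0:x0+50],(400,480),interpolation=cv2.INTER_CUBIC))
cv2.imwrite("pics/comp5.png",np.hstack(out))
E
```

```text
18.875 [0.50534653 0.07856025 0.20910784] 57.979504466056824 [-0.6 -0.2 -2.9] [[ 9.998e-01 -1.920e-02  1.500e-03]
 [-1.920e-02 -9.998e-01  3.000e-04]
 [ 1.500e-03 -3.000e-04 -1.000e+00]]
ring [0.65438022 0.07521724 0.16082447]
scene 352 192 ring [[207.74017096 229.0973095 ]] stub [[193.51424898 292.49902001]]
side 311 121 ring [[203.79983891 225.88984633]] stub [[205.10163832 293.2725168 ]]
```

View pics/comp5.png

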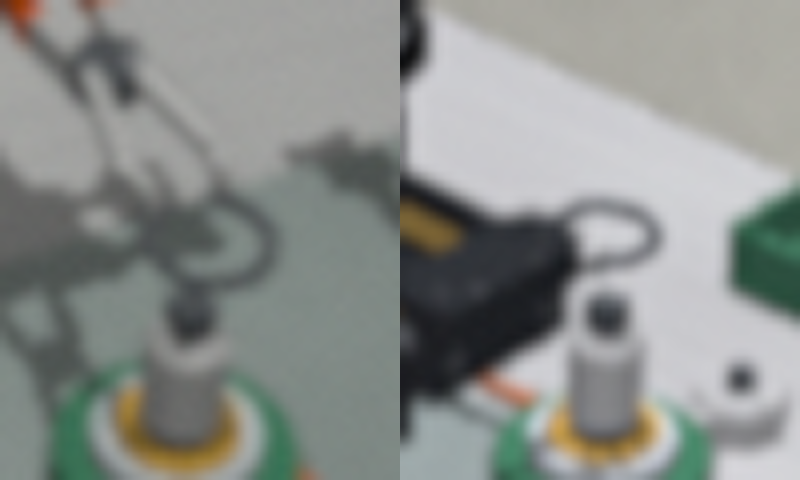

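```bash
cat > fit.py <<'E'
from h import *
from scipy.optimize import minimize
def smp(g,uv): return cv2.remap(g,uv[:,:1].astype(np.float32),uv[:,1:].astype(np.float32),cv2.INTER_LINEAR).ravel()
def fit(ims,p0,yaw=-.019,tilt=0):
    def sc(p,cams):
        t=0
        for n in cams:
            im,c=ims[n]; a=np.radians(np.arange(-110,111,5) if n=="scene" else np.arange(-70,100,5))+yaw
            C=lambda rr:smp(im,proj(c,p+np.c_[rr*np.cos(a),rr*np.sin(a),-tilt*rr*np.cos(a)]))
            mid=C(.020); t+=np.mean(2*mid-C(.0145)-C(.0255))
        return t
    def go(cams):
        best=min((minimize(lambda d:sc(p0+d*1e-3,cams),np.array(d0),method="Nelder-Mead",options=dict(initial_simplex=np.array(d0)+np.array([[0,0,0],[3,0,0],[0,3,0],[0,0,3]]),xatol=.05)) for d0 in ([0.,0,0],[0,0,-4.],[3.,0,-2],[0,3.,-2])),key=lambda m:m.fun)
        return p0+best.x*1e-3,best.fun
    return go(["scene","side"]),sc(p0,["scene","side"])
def load(k): return {n:(cv2.imread(f"pics/{k[n]}",0).astype(np.float32),r.get_calibration(n)) for n in ("scene","side")}
E
python3 - <<'E'
from fit import *
p3=np.array([.6294,-.2592,.2227])
print("w3",fit(load({"scene":"sc3.png","side":"si3.png"}),p3))
print("now",fit(load({"scene":"scene5.png","side":"side5.png"}),np.array([.6544,.0752,.1608])))
# stub top: darkest square; search xy at z=.131 per camera w/ square template
for n in ("scene","side"):
    im=cv2.imread(f"pics/{n}5.png"); c=r.get_calibration(n); g=cv2.cvtColor(im,cv2.COLOR_BGR2HSV).astype(np.float32)[...,2]
    # stub cylinder edges: sample lines across the axis at several heights
    e=np.array(c["eye"]); v=np.array([.6538,.0731])-e[:2]; v/=np.linalg.norm(v); nrm=np.array([-v[1],v[0]])
    for z in (.085,.095,.105):
        t=np.arange(-.030,.0301,.0005); P=np.c_[np.array([.6538,.0731])+t[:,None]*nrm,np.full(len(t),z)]
        P[:,:2]-=0*v; I=smp(g,proj(c,P)); print(n,z,I[::6].astype(int))
E
```

```text
w3 ((array([ 0.62115788, -0.26103106,  0.22519901]), np.float64(-27.906986236572266)), np.float32(-0.774564))
now ((array([0.65404824, 0.07651307, 0.15682064]), np.float64(-97.79879760742188)), np.float32(-58.69622))
scene 0.085 [124 126 135 146 151 140 117 103 103 106 106 104 101  97 100 119 138 138
 127 114 104]
scene 0.095 [136 135 131 129 128 122 114 115 125 133 135 131 123 114 105 105 117 126
 129 132 132]
scene 0.105 [138 138 138 138 138 138 142 146 146 137 124 115 123 132 131 125 130 135
 137 138 139]
side 0.085 [200 200 196 195 192 171 142 126 128 132 134 134 131 125 127 148 177 192
 192 187 194]
side 0.095 [206 206 206 207 199 172 141 127 129 134 136 134 130 125 129 156 192 208
 210 210 210]
side 0.105 [207 206 206 206 198 176 159 159 165 169 171 171 170 165 159 170 192 196
 183 163 139]
```

Emit:
play_rows:
  translation:
    - [-0.0014, 0.003, 0]
    - [0, 0, 0.01]
    - [0, 0, 0.012]
    - [0, 0, 0.012]
    - [0, 0, 0]
    - [0, 0, 0]
    - [0, 0, 0]
    - [0, 0, 0]
  delta_rot:
    - [0, 0, 0]
    - [0, 0, 0]
    - [0, 0, 0]
    - [0, 0, 0]
    - [0, 0, 0]
    - [0, 0, 0]
    - [0, 0, 0]
    - [0, 0, 0]
  grip: [-1, -1, -1, -1, -1, -1, -1, -1]

```text
clock: 19.98
tool_pos: [0.5038, 0.0755, 0.1748]
eef_rot: [1.0, -0.01, 0.0, -0.0]
contact_force: [-0.4, -0.5, -3.0]
opening: 0.418
finger_force: 58.0
```

```bash
python3 - <<'E'
from fit import *
s=r.get_state(); Tm=R.from_quat(s["eef_rot"]).as_matrix(); print(s["clock"],s["tool_pos"].round(4),s["contact_force"].round(1),Tm.round(4)[:,0])
ring=s["tool_pos"]+Tm@[.149,.0005,.0485]; print("pred",ring.round(4))
K={}; out=[]
for n in ["scene","side"]:
    im=r.snapshot(n); K[n]=f"{n}6.png"; cv2.imwrite("pics/"+K[n],im)
I=load(K); (p,f),_=fit(I,ring+[0,0,-.004]); print("fit",p.round(4),f)
for t in (.03,.06,-.03): print(t,[x for x in fit(I,ring+[0,0,-.004],tilt=t)[0]])
for n in ["scene","side"]:
    im=cv2.imread("pics/"+K[n]); c=I[n][1]; u,v=proj(c,p)[0]; x0,y0=int(u)-25,int(v)-28
    z=cv2.resize(im[y0:y0+60,x0:x0+50],(400,480),interpolation=cv2.INTER_CUBIC)
    a=np.radians(np.arange(0,360,15))
    for P,col,rr in ((p,(0,0,255),.0175),(np.array([.6538,.0731,.112]),(255,0,0),.015)):
        for q in (proj(c,P+np.c_[rr*np.cos(a),rr*np.sin(a),0*a])-[x0,y0])*8+3.5: cv2.circle(z,tuple(q.astype(int)),1,col,-1)
    out.append(z)
cv2.imwrite("pics/comp6.png",np.hstack(out))
E
```

```text
19.975 [0.5038 0.0755 0.1748] [-0.4 -0.5 -3. ] [ 9.998e-01 -1.920e-02  8.000e-04]
pred [0.6528 0.0722 0.1264]
fit [0.6526 0.0729 0.1225] -72.55928039550781
0.03 [array([0.65266144, 0.07284891, 0.12306219]), np.float64(-71.87580871582031)]
0.06 [array([0.65258318, 0.07277366, 0.1233387 ]), np.float64(-71.15038299560547)]
-0.03 [array([0.65253481, 0.07298215, 0.12210189]), np.float64(-73.07714080810547)]
```

View pics/comp6.png

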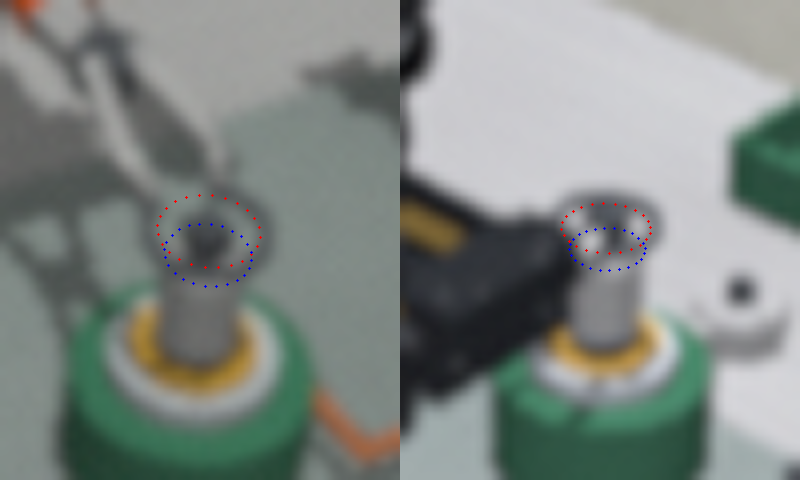

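The ring fit (0.6526, 0.0729) lies around the stub axis within about 1 mm, so I descend gently and watch the force.

Emit:
play_rows:
  translation:
    - [0, 0, 0.006]
    - [0, 0, 0.006]
    - [0, 0, 0.006]
    - [0, 0, 0.004]
    - [0, 0, 0]
    - [0, 0, 0]
  delta_rot:
    - [0, 0, 0]
    - [0, 0, 0]
    - [0, 0, 0]
    - [0, 0, 0]
    - [0, 0, 0]
    - [0, 0, 0]
  grip: [-1, -1, -1, -1, -1, -1]

```text
clock: 20.82
tool_pos: [0.5036, 0.0755, 0.1525]
eef_rot: [1.0, -0.01, 0.0, 0.0]
contact_force: [-0.6, 0.7, -2.8]
opening: 0.422
finger_force: 58.0
```

Emit:
play_rows:
  translation:
    - [0, 0, 0.006]
    - [0, 0, 0.006]
    - [0, 0, 0.006]
    - [0, 0, 0.006]
    - [0, 0, 0]
    - [0, 0, 0]
  delta_rot:
    - [0, 0, 0]
    - [0, 0, 0]
    - [0, 0, 0]
    - [0, 0, 0]
    - [0, 0, 0]
    - [0, 0, 0]
  grip: [-1, -1, -1, -1, -1, -1]

```text
clock: 21.58
tool_pos: [0.5036, 0.0755, 0.1284]
eef_rot: [1.0, -0.01, 0.0, 0.0]
contact_force: [0.2, -0.9, -3.8]
opening: 0.42
finger_force: 58.0
```

```bash
python3 - <<'E'
from fit import *
s=r.get_state(); Tm=R.from_quat(s["eef_rot"]).as_matrix(); print(s["tool_pos"].round(4),s["contact_force"].round(1),s["moment"].round(2),Tm.round(4)[:,0])
ring=s["tool_pos"]+Tm@[.149,.0005,.0485]; print("pred",ring.round(4))
for n in ["scene","side"]: cv2.imwrite(f"pics/{n}7.png",r.snapshot(n))
K={n:f"{n}7.png" for n in ("scene","side")}
print("fit",fit(load(K),ring+[0,0,-.003]))
E
```

```text
[0.5036 0.0755 0.1284] [ 0.2 -0.9 -3.8] [0.03 0.21 0.01] [ 9.998e-01 -1.920e-02  1.000e-04]
pred [0.6526 0.0721 0.0799]
fit ((array([0.64917058, 0.07397844, 0.06998453]), np.float64(-60.183433532714844)), np.float32(-49.333282))
```

Emit:
play_rows:
  translation:
    - [0, 0, 0.001]
    - [0, 0, 0.001]
    - [0, 0, 0]
    - [0, 0, 0]
    - [0, 0, 0]
  delta_rot:
    - [0, 0, 0]
    - [0, 0, 0]
    - [0, 0, 0]
    - [0, 0, 0]
    - [0, 0, 0]
  grip: [-1, -1, -1, -1, -1]

```text
clock: 22.3
tool_pos: [0.5036, 0.0755, 0.1265]
eef_rot: [1.0, -0.01, 0.0, -0.0]
contact_force: [-0.1, 0.7, -2.4]
opening: 0.423
finger_force: 58.0
```

Emit:
play_rows:
  translation:
    - [0, 0, 0.001]
    - [0, 0, 0.001]
    - [0, 0, 0]
    - [0, 0, 0]
    - [0, 0, 0]
  delta_rot:
    - [0, 0, 0]
    - [0, 0, 0]
    - [0, 0, 0]
    - [0, 0, 0]
    - [0, 0, 0]
  grip: [-1, -1, -1, -1, -1]

```text
clock: 22.92
tool_pos: [0.5036, 0.0755, 0.1245]
eef_rot: [1.0, -0.01, 0.0, -0.0]
contact_force: [0.0, -1.0, -4.2]
opening: 0.419
finger_force: 58.0
```

Emit:
play_rows:
  translation:
    - [0, 0, 0.001]
    - [0, 0, 0.0005]
    - [0, 0, 0]
    - [0, 0, 0]
    - [0, 0, 0]
  delta_rot:
    - [0, 0, 0]
    - [0, 0, 0]
    - [0, 0, 0]
    - [0, 0, 0]
    - [0, 0, 0]
  grip: [-1, -1, -1, -1, -1]

```text
clock: 23.55
tool_pos: [0.5036, 0.0755, 0.123]
eef_rot: [1.0, -0.01, 0.0, -0.0]
contact_force: [-0.9, -0.0, -2.2]
opening: 0.416
finger_force: 58.0
```

```bash
python3 - <<'E'
from h import *
F=[]
for i in range(6):
    im=r.snapshot("side" if i%2 else "scene"); cv2.imwrite("pics/%s8.png"%("side" if i%2 else "scene"),im)
    s=r.get_state(); F.append(np.r_[s["contact_force"],s["moment"]])
print(np.mean(F,0).round(2),np.std(F,0).round(2),s["tool_pos"].round(4))
out=[]
for n in ("scene","side"):
    im=cv2.imread(f"pics/{n}8.png"); c=r.get_calibration(n); u,v=proj(c,[.653,.0727,.073])[0]; x0,y0=int(u)-25,int(v)-35
    z=cv2.resize(im[y0:y0+60,x0:x0+50],(400,480),interpolation=cv2.INTER_CUBIC); out.append(z); print(n,(proj(c,[.653,.0727,.073])-[x0,y0])*8)
cv2.imwrite("pics/comp8.png",np.hstack(out))
E
```

```text
[ 0.14  0.28 -3.13  0.09  0.21  0.  ] [0.48 0.7  0.33 0.01 0.01 0.01] [0.5036 0.0755 0.1229]
scene [[201.16056206 287.64089305]]
side [[201.10774626 287.89631129]]
```

View pics/comp8.png

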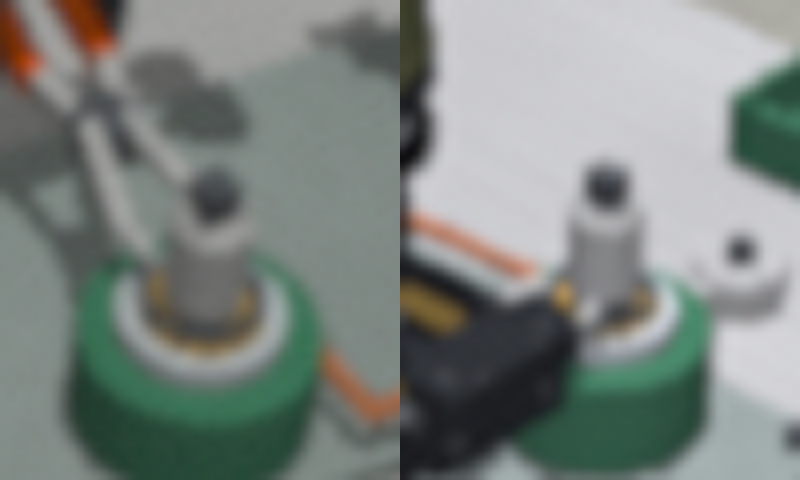

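The ring sits just above the brass washer round the stub (scene ~205,290; side ~605,285), with no contact force. I probe for the washer in 1 mm steps.

Emit:
play_rows:
  translation:
    - [0, 0, 0.001]
    - [0, 0, 0]
    - [0, 0, 0]
  delta_rot:
    - [0, 0, 0]
    - [0, 0, 0]
    - [0, 0, 0]
  grip: [-1, -1, -1]

```text
clock: 24.22
tool_pos: [0.5035, 0.0755, 0.1219]
eef_rot: [1.0, -0.01, 0.0, 0.0]
contact_force: [-0.1, 0.2, -3.2]
opening: 0.422
finger_force: 58.0
```

```bash
cat > f.py <<'E'
from h import *
F=[]
for i in range(6):
    r.snapshot("side"); s=r.get_state(); F.append(np.r_[s["contact_force"],s["moment"]])
print(np.mean(F,0).round(2),s["tool_pos"].round(4),s["clock"])
E
python3 f.py
```

```text
[ 0.02  0.25 -2.85  0.08  0.19 -0.02] [0.5036 0.0755 0.1219] 24.525
```

Emit:
play_rows:
  translation:
    - [0, 0, 0.001]
    - [0, 0, 0]
    - [0, 0, 0]
  delta_rot:
    - [0, 0, 0]
    - [0, 0, 0]
    - [0, 0, 0]
  grip: [-1, -1, -1]

```text
clock: 24.9
tool_pos: [0.5036, 0.0755, 0.1209]
eef_rot: [1.0, -0.01, 0.0, -0.0]
contact_force: [0.7, -0.3, -2.7]
opening: 0.416
finger_force: 58.0
```

```bash
python3 f.py
```

```text
[-0.11  0.07 -2.41  0.06  0.17 -0.  ] [0.5036 0.0755 0.1209] 25.2
```

Emit:
play_rows:
  translation:
    - [0, 0, 0.001]
    - [0, 0, 0]
    - [0, 0, 0]
  delta_rot:
    - [0, 0, 0]
    - [0, 0, 0]
    - [0, 0, 0]
  grip: [-1, -1, -1]

```text
clock: 25.58
tool_pos: [0.5036, 0.0755, 0.1199]
eef_rot: [1.0, -0.01, 0.0, -0.0]
contact_force: [-0.2, 1.4, -2.6]
opening: 0.419
finger_force: 58.0
```

```bash
python3 f.py
```

```text
[ 0.22 -0.55 -2.21  0.07  0.1   0.01] [0.5036 0.0755 0.12  ] 25.875
```

The moment starts to drop at TCP z ≈ 0.122, where the ring lightly touches the washer. I raise 4 mm so the ring is about 2 mm clear, then check and hand in.

Emit:
play_rows:
  translation:
    - [0, 0, -0.001]
    - [0, 0, -0.001]
    - [0, 0, -0.001]
    - [0, 0, -0.001]
    - [0, 0, 0]
    - [0, 0, 0]
    - [0, 0, 0]
    - [0, 0, 0]
  delta_rot:
    - [0, 0, 0]
    - [0, 0, 0]
    - [0, 0, 0]
    - [0, 0, 0]
    - [0, 0, 0]
    - [0, 0, 0]
    - [0, 0, 0]
    - [0, 0, 0]
  grip: [-1, -1, -1, -1, -1, -1, -1, -1]

```text
clock: 26.88
tool_pos: [0.5035, 0.0755, 0.1239]
eef_rot: [1.0, -0.01, 0.0, -0.0]
contact_force: [0.5, -0.9, -2.9]
opening: 0.42
finger_force: 58.0
```

```bash
python3 f.py; python3 -c "
from plant import r
print(r.finish_job())"
```

```text
[-0.08  0.03 -2.6   0.07  0.2  -0.  ] [0.5035 0.0755 0.1239] 27.175
the job is handed in; nothing more can be done
None
```

The job is handed in at about 27 s: I pumped the lever four full strokes and am holding the squeezed pliers still, with the spread ring round the stub at the groove, about 2 mm above where it touched the washer; no verdict came back.

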